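# Set out the repotting row on the shed shelf

## Task

Set out the repotting things: stand the small clay pot in the middle of the clay saucer, cover it with the glass dish (right way up, centred on the pot's rim), and stand the lidded steel tin midway between the saucer and the white ceramic planter, in line with them. Lay the hand fork flat on the shelf on the robot's side of that row, parallel to the row, with the fork's mid-length straight in front of the tin and about 11 cm from the tin's centre, its tines pointing to the saucer's end and its handle to the planter's end. The saucer and planter stay put, and leave the spray bottle and the black plastic pot where they stand.

Things in the scene. Friction and masses are not known exactly. Their poses are not given: they have to be found in the camera images.
- pot: Small round terracotta pot, loose, standing upright, 60 mm high, open at the top. Base 44 mm across, tapering out to a plain vertical rim band 62 mm across (outside) from 43 to 60 mm up; mouth 52 mm across. Origin: centre of its underside; z up. 0.08 to 0.17 kg.
- dish: Small clear glass dish, loose, round with upright sides, 66 mm across, 30 mm high, open at the top, flat base 62 mm across (wider than the pot's mouth, so it rests on the pot's rim). Origin: centre of its underside; z up. 0.09 kg.
- tin: Lidded round steel tin, loose, upright, 54 mm across (lid, the top 14 mm, 56 mm across), 60 mm high. Origin: centre of its underside; z up. 0.1 to 0.2 kg.
- fork: Hand fork lying flat, loose, 220 mm long: round wooden handle 24 mm thick and 24 mm high from x = -110 to +15 mm, thin steel neck, three flat steel tines 66 mm wide overall and 6 mm thick that end at x = +110 mm. Origin: on the shelf surface under the fork's mid-length (the front part of the handle, near its balance point); x points along the fork to the tines, z up. 0.16 kg.
- fork_tines (a point): Point on the fork, on the middle tine, 105 mm from the fork's origin along its x and 3 mm up.
- saucer: Terracotta saucer, fixed to the shelf, round, 120 mm across at the rim, 16 mm high, flat inner floor about 94 mm across at 6 mm height. Origin: centre of its underside. Its y axis lies along the line through the planter's centre (the planter may be on its +y or its -y side) and its x axis points squarely away from that line, to the side away from the robot.
- planter: White ceramic planter, fixed to the shelf, round, 110 mm across, 75 mm high, with dark soil in it. Origin: centre of its underside. Its centre is 260 mm from the saucer's centre.
- spray_bottle: White spray bottle with a grey trigger head, loose bystander, round body 60 mm across, 190 mm high. Origin: centre of its underside. Leave it standing where it is.
- nursery_pot: Square black plastic pot filled with soil, loose bystander, 60 x 60 mm, 55 mm high. Origin: centre of its underside. Leave it where it is.
Mind the look-alikes: they are no part of the job. Of the things shaped like the tin, the steel one is meant.

How it is judged:
By the outcome, as a careful person would: the job done as asked, in the order asked, and still so for the second after the job is handed in, with the robot touching nothing.
It also fails if it takes over 93 s, if anything falls off the work surface, if the arm or the gripper's body presses on something with over 40 N, if the wrist force passes 120 N, or if a joint passes its speed limit or range.

## Robot

A 6-joint arm with a two-finger parallel gripper is mounted at the origin on the work surface. World frame = base frame: x ahead of the robot, y to its left, z up, the work surface at z = 0. Lengths are in m, angles in degrees, forces in N, time in s.
With the tool pointing down it reaches from about 0.35 to 0.875 m from the base axis. Payload 4.2 kg.
Tool frame: the origin (TCP) lies at the very end of the fingers, on their centre line; the grasp point (between the pads) lies 19 mm behind it (tcp_to_grasp is the z of the grasp point in the tool frame, in m); z points along the fingers, y is the direction in which the jaws open and shut (so a half turn about z gives the same grasp; the last joint's range is limited). The gripper opens to 87 mm and grips with 3 to 60 N. Pads are 19 mm wide; open, the fingers measure 117 mm over their backs; the gripper's body (75 mm by 190 mm) begins 51 mm behind the grasp point.
Start: joints at [-56.287, 22.042, 0.453, 0, -68.411, -14.817], TCP at [0.202, -0.591, 0.223] pointing down, gripper open.
Joint ranges: [-179.83, 179.83], [-69.29, 118.12], [-61.27, 80.66], [-181.25, 117.63], [-171.15, -9.14], [-177.46, 177.46]. Speed limits (degrees/s): [159.86, 159.86, 180, 180, 180, 180].

## Interface

Orientations are given as a 3x3 rotation matrix whose columns are the frame's x, y, z axes.
In Python, from station import sense, capture, camera_params, finish_job, tcp_to_grasp gives the robot as it stands.
- The arm moves only by the shell command python3 -m inch 'ROWS'. ROWS is JSON, a list of rows, each an object of numbers: "jaw": the closure in counts, from 0 (fully open) to 255 (shut); "x", "y", "z": the shift along the world's x, y, z normalised to -1 to 1, where 1 is 0.06 m; "ax", "ay", "az": the turn, a rotation vector about the world's x, y, z normalised to -1 to 1, where 1 is 10 degrees. A call has 1 to 12 rows; each row shifts and turns the pose as measured when the row begins; what a row does not reach is not made up. A row lasts 1/8 s, in which the tool goes at most 62.5 mm and 10.7 degrees, less where a joint would pass 70% of its speed; a pose out of reach is approached as far as the arm can. A call with a number of a shift or a turn outside -1 to 1 is refused whole. A call with a gripper value outside its range is refused whole. The fingers move at their own pace and stop on an object; the grip force is fixed at half the most. Time passes only in rows, so rows that do not move let the fingers close. It gives the time, the measured TCP pose, the force and the opening at its end, in the units of the state.
- sense(): the state, without advancing time (a new reading comes with each control period).
- capture(name): name is "scene" or "top"; returns the picture (384x512x3 uint8, red, green, blue); there is no depth.
- camera_params(name): a dict with "vfov" (degrees; the focal length in pixels is half the picture's height over the tangent of half this angle, whatever the lens; pixels are square), "cx", "cy" (the principal point, pixels), "D" ([k1, k2, p1, p2, k3] as OpenCV has them; the pictures are not rectified), "R" (3x3) and "t" (3): a world point X has camera coordinates R X + t. Camera axes: x right, y down, z forward; pixel columns grow to the right and rows downward; lengths in m; the calibration is good to about 2 mm. A picture is of the moment at which its call begins. camera_params takes no time and is no camera call.
- finish_job(): hands the job in, once; it reports no verdict.
The state is a dict: "time_s": time; "joints": joint angles; "joint_velocities": joint speeds; "effort": joint torques, N m; "tcp_pos": TCP position; "ee_rot": TCP orientation; "wrist_force": force on the tool from outside, world axes, zero at the start; "moment": the same for the moment, N m; "gripper_width": opening from 0.0 (shut) to 1.0 (fully open).
Only numpy, scipy, OpenCV 4.12 (cv2) and the standard library are available. Lean on these libraries where they do the work, as an engineer would, in place of code of your own. Each camera call takes 0.05 s, during which the arm holds its last target.

## Working session

There is one attempt and no reset: what is moved stays moved. The work goes in short steps, Python scripts to look and compute and a shell command to move; the robot and the scene stay as the last step left them, time stands still between calls to the robot, and variables do not carry over. Pictures are saved under pics/ and viewed, and the job is handed in when it is done.

```bash
ls; mkdir -p pics
python3 - <<'E'
from station import *
import cv2,json
for n in("scene","top"):
    im=capture(n); cv2.imwrite(f"pics/{n}0.png",im[:,:,::-1]); cv2.imwrite(f"pics/{n}0b.png",cv2.resize(im[:,:,::-1],(800,600),interpolation=cv2.INTER_CUBIC)); print(n,camera_params(n))
print(sense(),tcp_to_grasp)
E
```

```text
pics
scene {'vfov': 47.44449947429169, 'cx': 259.5866666186017, 'cy': 194.75917446877742, 'D': array([-0.07021287,  0.        ,  0.        ,  0.        ,  0.        ]), 'R': array([[ 0.85715202,  0.51497966,  0.00929311],
       [ 0.39054338, -0.63806057, -0.66359218],
       [-0.33580691,  0.57242874, -0.7480368 ]]), 't': array([-0.50269456, -0.22248693,  1.3012926 ])}
top {'vfov': 43.12672502292391, 'cx': 257.11281629847537, 'cy': 195.30026327700156, 'D': array([-0.16163914,  0.        ,  0.        ,  0.        ,  0.        ]), 'R': array([[ 0.00530418, -0.99995028,  0.00844419],
       [-0.99581052, -0.0060527 , -0.09124016],
       [ 0.09128673, -0.00792486, -0.99579312]]), 't': array([-0.00262919,  0.58300121,  1.43987935])}
{'time_s': 0.1, 'joints': array([-5.62895736e+01,  2.20865102e+01,  3.88898673e-01, -2.61273468e-02,
       -6.84118278e+01, -1.48161063e+01]), 'joint_velocities': array([ 0.05557124, -0.11740477,  0.15424544,  0.14383226,  0.03856088,
       -0.05675404]), 'effort': array([-5.30172183e-04, -3.91690636e+01,  1.87934679e+01,  4.23194602e+00,
        1.34398229e-02, -7.73663032e-05]), 'tcp_pos': array([ 0.20223349, -0.59081274,  0.22157408]), 'ee_rot': array([[-9.46171886e-01, -3.23663808e-01, -7.07341204e-04],
       [-3.23664572e-01,  9.46170131e-01,  1.82420180e-03],
       [ 7.88370191e-05,  1.95494974e-03, -9.99998086e-01]]), 'wrist_force': array([ 0.37793525,  0.57820967, -0.31425504]), 'moment': array([-0.03123681, -0.03126545, -0.03894922]), 'gripper_width': 0.9985367486915485} -0.0187
```

View pics/scene0b.png

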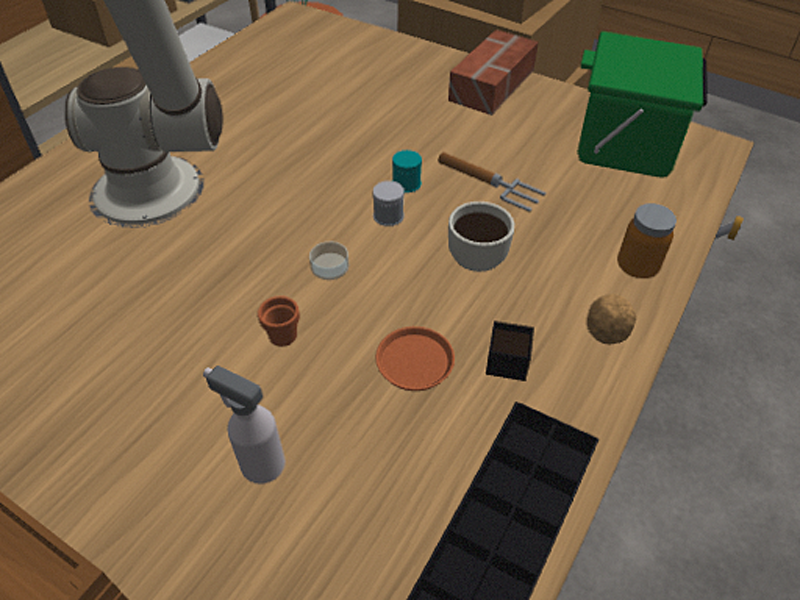

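View pics/top0b.png

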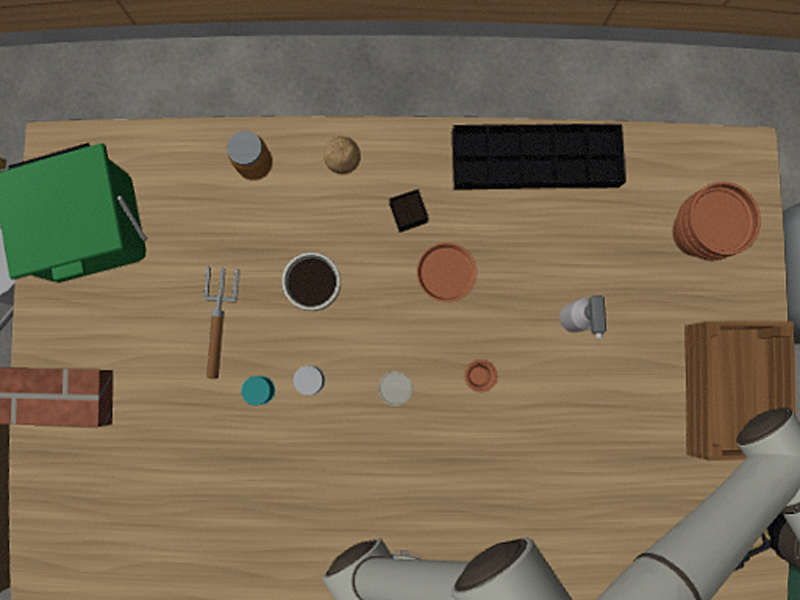

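The scene view shows the pot (280,320), glass dish (329,260), grey-steel tin (388,203), teal tin (406,170), fork (490,180), planter (480,235) and saucer (415,357). The top view (800x600) shows the pot (481,376), dish (396,388), steel tin (308,380), teal tin (257,390), planter (311,281), saucer (447,272) and fork (217,320).

Look-alikes:
- **Tin:** the teal one at top (257,390) and the jar at (247,150). I choose the grey one at (308,380).
- **Pot:** the stack of big pots at (720,220). I choose the small one at (481,376).

Next I'll take a close crop.

Run:
```python
import cv2
im=cv2.imread("pics/top0.png")
def crop(im,x0,y0,w,h,s,f):
    c=cv2.resize(im[y0:y0+h,x0:x0+w],None,fx=s,fy=s,interpolation=cv2.INTER_CUBIC)
    for x in range(x0-x0%10+10,x0+w,10):cv2.line(c,((x-x0)*s,0),((x-x0)*s,6 if x%50 else 16),(0,0,255),1)
    for y in range(y0-y0%10+10,y0+h,10):cv2.line(c,(0,(y-y0)*s),(6 if y%50 else 16,(y-y0)*s),(0,0,255),1)
    cv2.imwrite(f,c)
crop(im,125,160,195,110,4,"pics/c1.png")
im=cv2.imread("pics/scene0.png")
crop(im,150,85,200,160,4,"pics/c2.png")
```

```text
(no output)
```

View pics/c1.png

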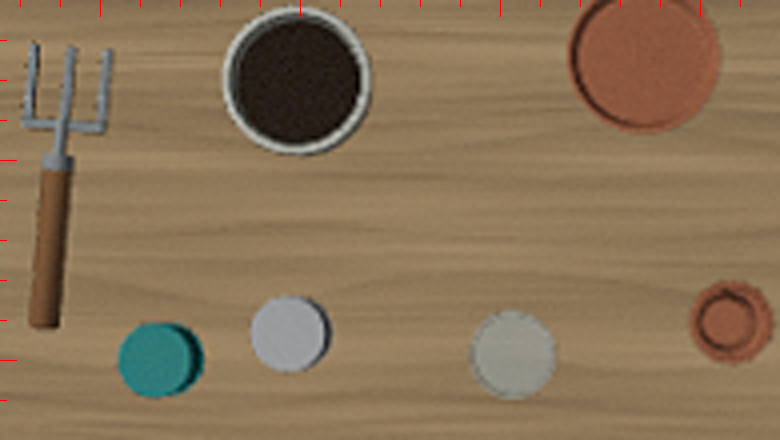

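View pics/c2.png

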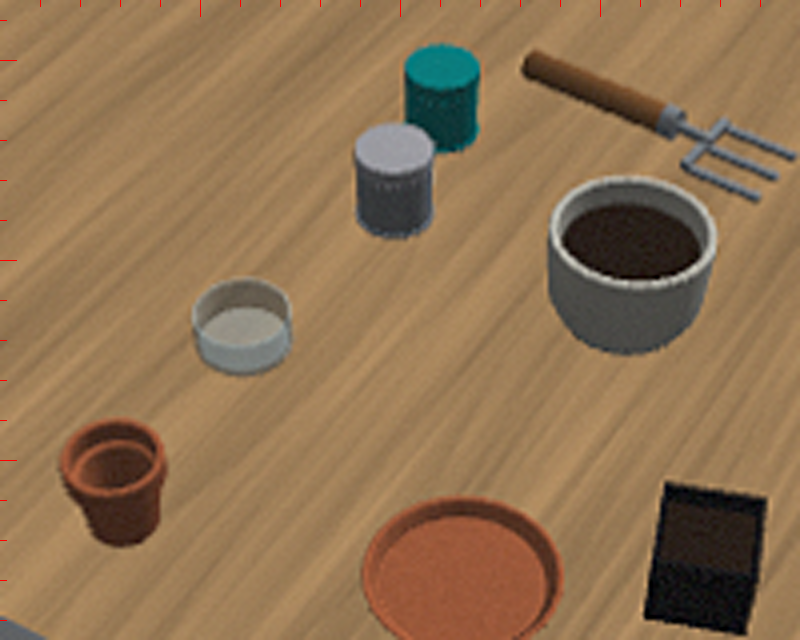

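```bash
cat > h.py <<'E'
import numpy as np,cv2
from station import camera_params
P={n:camera_params(n) for n in("scene","top")}
def K(n):
    p=P[n];f=192/np.tan(np.radians(p["vfov"]/2));return np.array([[f,0,p["cx"]],[0,f,p["cy"]],[0,0,1]])
def proj(n,X):
    p=P[n];return cv2.projectPoints(np.atleast_2d(np.array(X,float)),cv2.Rodrigues(p["R"])[0],p["t"],K(n),p["D"])[0][:,0]
def unproj(n,uv,z):
    p=P[n];q=cv2.undistortPoints(np.array(uv,float).reshape(-1,1,2),K(n),p["D"])[:,0]
    d=np.c_[q,np.ones(len(q))]@p["R"];c=-p["R"].T@p["t"];return c+d*((z-c[2])/d[:,2])[:,None]
def circ(x,y,z,r):
    a=np.linspace(0,2*np.pi,73);return np.c_[x+r*np.cos(a),y+r*np.sin(a),0*a+z]
def draw(im,n,X,x0,y0,s,col=(0,255,0)):
    q=((proj(n,X)-[x0,y0]+.5)*s-.5)
    cv2.polylines(im,[np.round(q).astype(int).reshape(-1,1,2)],False,col,1)
def crop(im,x0,y0,w,h,s):return cv2.resize(im[y0:y0+h,x0:x0+w],None,fx=s,fy=s,interpolation=cv2.INTER_CUBIC)
E
python3 - <<'E'
from h import *
T={"planter":(297,81,.075),"saucer":(644,57,.016),"pot":(732,322,.06),"dish":(513,354.5,.03),"tin":(289.5,334,.06),"hend":(44,327,.012),"hfront":(57,168,.012),"tip":(72,46,.006)}
for k,(u,v,z) in T.items(): print("top",k,unproj("top",[(125+(u-1.5)/4,160+(v-1.5)/4)],z)[0].round(4))
S={"planter":(632,234,.075),"saucer":(462,574,.016),"pot":(114,457,.06),"dish":(242,310,.03),"tin":(394.5,149,.06)}
for k,(u,v,z) in S.items(): print("scene",k,unproj("scene",[(150+(u-1.5)/4,85+(v-1.5)/4)],z)[0].round(4))
print(unproj("top",[(408/1.5625,210/1.5625)],.055))
E
```

```text
top planter [0.6229 0.172  0.075 ]
top saucer [ 0.6503 -0.0862  0.016 ]
top pot [ 0.4487 -0.1481  0.06  ]
top dish [0.4238 0.0125 0.03  ]
top tin [0.4381 0.1765 0.06  ]
top hend [0.4409 0.3706 0.012 ]
top hfront [0.5627 0.3633 0.012 ]
top tip [0.658  0.3557 0.006 ]
scene planter [0.6297 0.1684 0.075 ]
scene saucer [ 0.6538 -0.0873  0.016 ]
scene pot [ 0.4531 -0.1489  0.06  ]
scene dish [0.4259 0.0149 0.03  ]
scene tin [0.443  0.1767 0.06  ]
[[ 0.76409049 -0.01014343  0.055     ]]
```

```bash
cat > ov.py <<'E'
from h import *
import sys
O={"planter":(.6229,.172,[(.055,.075),(.055,0)]),"saucer":(.6503,-.0862,[(.06,.016)]),"pot":(.4487,-.1481,[(.031,.06),(.022,0)]),"dish":(.4238,.0125,[(.033,.03),(.031,0)]),"tin":(.4381,.1765,[(.028,.06),(.027,0)])}
def do(n,f,dx,dy,x0,y0,w,h,s):
    im=crop(cv2.imread(f),x0,y0,w,h,s)
    for k,(x,y,L) in O.items():
        for r,z in L: draw(im,n,circ(x+dx,y+dy,z,r),x0,y0,s)
    return im
cv2.imwrite("pics/o1.png",do("top","pics/top0.png",0,0,125,150,200,120,4))
cv2.imwrite("pics/o2.png",do("scene","pics/scene0.png",0.002,0,150,100,200,150,4))
E
python3 ov.py
```

```text
(no output)
```

View pics/o1.png

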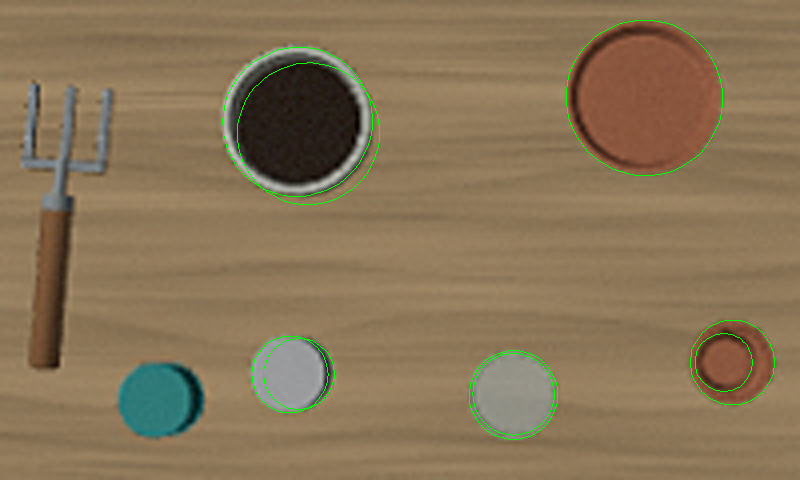

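View pics/o2.png

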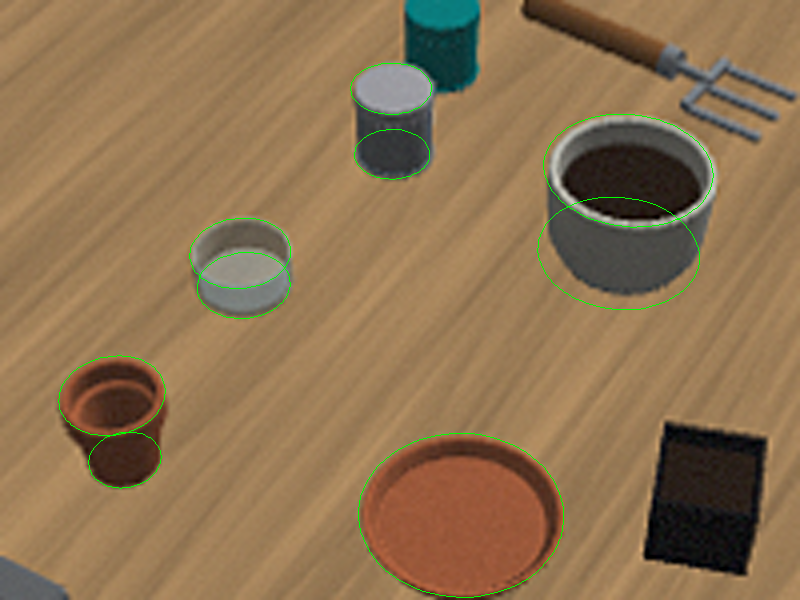

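```bash
python3 -m inch '[{"z":0.7,"az":0.6},{"z":0.7,"x":0.3,"y":0.3,"az":0.6},{"x":0.35,"y":0.6,"az":0.6},{"x":0.35,"y":0.65,"az":0.6},{"x":0.35,"y":0.65,"az":0.6},{"x":0.35,"y":0.65,"az":0.6},{"x":0.35,"y":0.65,"az":0.6},{"x":0.35,"y":0.65,"az":0.6},{"x":0.35,"y":0.65,"az":0.6},{"x":0.35,"y":0.65,"az":0.6},{"x":0.35,"y":0.65,"az":0.6},{"x":0.35,"y":0.65,"az":0.6}]'
cat > s.py <<'E'
from station import sense
import numpy as np,sys
s=sense();R=s["ee_rot"];print(s["time_s"],s["tcp_pos"].round(4),"yaw",np.degrees(np.arctan2(R[1,1],R[0,1])).round(2)%360,"tilt z",R[:,2].round(3),"F",s["wrist_force"].round(1),"w",round(s["gripper_width"]*87,1))
if len(sys.argv)>1:
    t=np.array(eval(sys.argv[1]));print("need units",((t-s["tcp_pos"])/.06).round(3))
E
python3 s.py "[.4505,-.1483,.15]"
```

```text
0.1 [ 0.2022 -0.5908  0.2216] yaw 108.88 tilt z [-0.001  0.002 -1.   ] F [ 0.4  0.6 -0.3] w 86.9
need units [ 4.138  7.375 -1.193]$[0]: bad value
```

```bash
python3 -m inch '[{"jaw":0,"x":0,"y":0,"z":0.7,"ax":0,"ay":0,"az":0.6},{"jaw":0,"x":0.3,"y":0.3,"z":0.7,"ax":0,"ay":0,"az":0.6},{"jaw":0,"x":0.35,"y":0.6,"z":0,"ax":0,"ay":0,"az":0.6},{"jaw":0,"x":0.35,"y":0.65,"z":0,"ax":0,"ay":0,"az":0.6},{"jaw":0,"x":0.35,"y":0.65,"z":0,"ax":0,"ay":0,"az":0.6},{"jaw":0,"x":0.35,"y":0.65,"z":0,"ax":0,"ay":0,"az":0.6},{"jaw":0,"x":0.35,"y":0.65,"z":0,"ax":0,"ay":0,"az":0.6}]'
python3 s.py "[.4505,-.1483,.15]"
```

```text
time_s: 0.98
tcp_pos: [0.3259, -0.3748, 0.3024]
ee_rot: [[-0.471, -0.882, -0.01], [-0.882, 0.471, 0.006], [-0.0, 0.011, -1.0]]
wrist_force: [0.6, -0.1, -0.3]
gripper_width: 1.0
0.975 [ 0.3259 -0.3748  0.3024] yaw 151.9 tilt z [-0.01   0.006 -1.   ] F [ 0.6 -0.1 -0.3] w 87.0
need units [ 2.077  3.775 -2.54 ]
```

```bash
python3 -m inch '[{"jaw":0,"x":0.35,"y":0.63,"z":0,"ax":0,"ay":0,"az":0.57},{"jaw":0,"x":0.35,"y":0.63,"z":0,"ax":0,"ay":0,"az":0.57},{"jaw":0,"x":0.35,"y":0.63,"z":-0.3,"ax":0,"ay":0,"az":0.57},{"jaw":0,"x":0.35,"y":0.63,"z":-0.7,"ax":0,"ay":0,"az":0.57},{"jaw":0,"x":0.35,"y":0.63,"z":-0.8,"ax":0,"ay":0,"az":0.57},{"jaw":0,"x":0.35,"y":0.63,"z":-0.7,"ax":0,"ay":0,"az":0.57},{"jaw":0,"x":0,"y":0,"z":0,"ax":0,"ay":0,"az":0}]' | head -1
python3 s.py "[.4505,-.1483,.031]"
```

```text
time_s: 1.85
1.85 [ 0.4535 -0.1394  0.1497] yaw 187.5 tilt z [-0.01 -0.   -1.  ] F [-0.1 -0.2 -0.3] w 87.0
need units [-0.051 -0.148 -1.979]
```

```bash
python3 -m inch '[{"jaw":0,"x":-0.05,"y":-0.15,"z":-0.5,"ax":0,"ay":-0.06,"az":-0.17},{"jaw":0,"x":0,"y":0,"z":-0.5,"ax":0,"ay":0,"az":0},{"jaw":0,"x":0,"y":0,"z":-0.5,"ax":0,"ay":0,"az":0},{"jaw":0,"x":0,"y":0,"z":-0.3,"ax":0,"ay":0,"az":0},{"jaw":0,"x":0,"y":0,"z":-0.1,"ax":0,"ay":0,"az":0}]' | head -1
python3 s.py "[.4505,-.1483,.031]"
python3 - <<'E'
from station import *
import cv2
im=capture("scene")[:,:,::-1]; cv2.imwrite("pics/s1.png",cv2.resize(im[80:280,120:320],(800,800)[:2],interpolation=cv2.INTER_CUBIC)[:600])
E
```

```text
time_s: 2.48
2.475 [ 0.4529 -0.1507  0.0363] yaw 185.61 tilt z [ 0.009 -0.001 -1.   ] F [ 0.4  0.4 -0.2] w 87.1
need units [-0.039  0.04  -0.088]
```

View pics/s1.png

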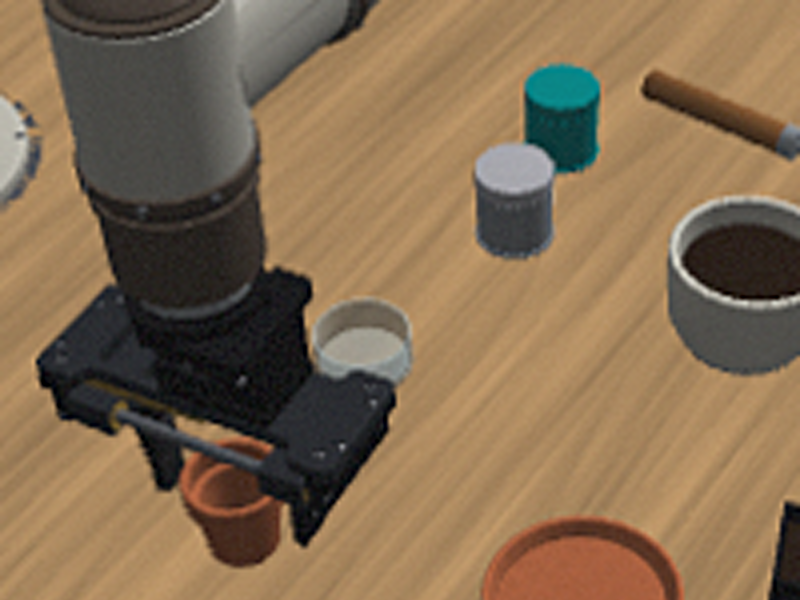

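The fingers straddle the pot, at (165,460) and (310,510). I'll correct slightly and close.

```bash
python3 -m inch '[{"jaw":0,"x":-0.04,"y":0.04,"z":-0.09,"ax":0,"ay":0,"az":0},{"jaw":0,"x":0,"y":0,"z":0,"ax":0,"ay":0,"az":0},{"jaw":255,"x":0,"y":0,"z":0,"ax":0,"ay":0,"az":0},{"jaw":255,"x":0,"y":0,"z":0,"ax":0,"ay":0,"az":0},{"jaw":255,"x":0,"y":0,"z":0,"ax":0,"ay":0,"az":0},{"jaw":255,"x":0,"y":0,"z":0,"ax":0,"ay":0,"az":0},{"jaw":255,"x":0,"y":0,"z":0,"ax":0,"ay":0,"az":0}]' | head -1
python3 s.py "[.4505,-.1483,.031]"
```

```text
time_s: 3.4
3.4 [ 0.4518 -0.1485  0.0332] yaw 185.6 tilt z [ 0.014 -0.001 -1.   ] F [-0.2 -0.5  0. ] w 59.3
need units [-0.021  0.004 -0.037]
```

```bash
python3 -m inch '[{"jaw":255,"x":0,"y":0,"z":0.4,"ax":0,"ay":0,"az":0},{"jaw":255,"x":0,"y":0,"z":0.6,"ax":0,"ay":0,"az":0},{"jaw":255,"x":0.5,"y":0.17,"z":0.2,"ax":0,"ay":0,"az":0},{"jaw":255,"x":0.6,"y":0.18,"z":0,"ax":0,"ay":0,"az":0},{"jaw":255,"x":0.6,"y":0.18,"z":0,"ax":0,"ay":0,"az":0},{"jaw":255,"x":0.6,"y":0.18,"z":0,"ax":0,"ay":0,"az":0},{"jaw":255,"x":0.6,"y":0.18,"z":0,"ax":0,"ay":0,"az":0},{"jaw":255,"x":0.3,"y":0.1,"z":0,"ax":0,"ay":0,"az":0},{"jaw":255,"x":0,"y":0,"z":0,"ax":0,"ay":0,"az":0}]' | head -1
python3 s.py "[.6525,-.087,.039]"
```

```text
time_s: 4.53
4.525 [ 0.6467 -0.0863  0.1033] yaw 185.45 tilt z [ 0.008  0.001 -1.   ] F [-0.7 -0.4 -1.2] w 59.0
need units [ 0.096 -0.012 -1.072]
```

```bash
python3 -m inch '[{"jaw":255,"x":0.1,"y":-0.01,"z":-0.4,"ax":0,"ay":-0.03,"az":0},{"jaw":255,"x":0,"y":0,"z":-0.3,"ax":0,"ay":0,"az":0},{"jaw":255,"x":0,"y":0,"z":-0.2,"ax":0,"ay":0,"az":0},{"jaw":255,"x":0,"y":0,"z":0,"ax":0,"ay":0,"az":0}]' | head -1
python3 s.py "[.6525,-.087,.039]"
python3 - <<'E'
from station import *
import cv2
a=capture("scene")[:,:,::-1]; b=capture("top")[:,:,::-1]
cv2.imwrite("pics/s2.png",cv2.resize(a[140:290,200:350],(600,600),interpolation=cv2.INTER_CUBIC))
E
```

```text
time_s: 5.03
5.025 [ 0.6495 -0.0875  0.0467] yaw 185.37 tilt z [ 0.01   0.001 -1.   ] F [ 0.6  1.4 -0.8] w 59.0
need units [ 0.051  0.009 -0.128]
```

View pics/s2.png

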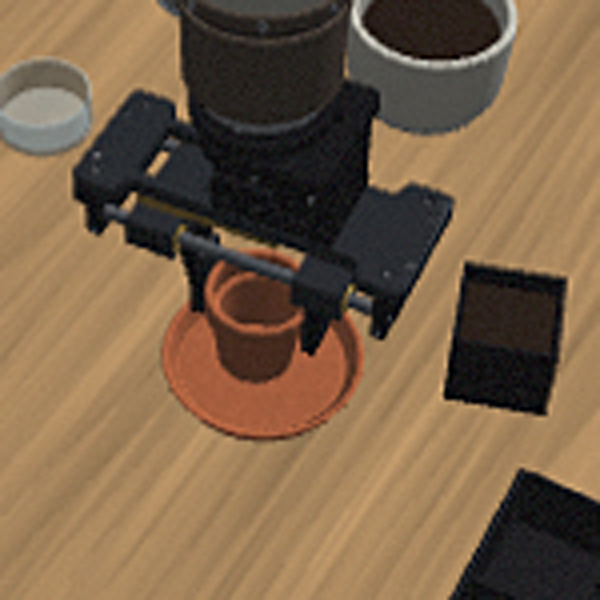

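```bash
python3 -m inch '[{"jaw":255,"x":0.05,"y":0.01,"z":-0.08,"ax":0,"ay":0,"az":0},{"jaw":255,"x":0,"y":0,"z":-0.04,"ax":0,"ay":0,"az":0},{"jaw":255,"x":0.01,"y":0,"z":-0.02,"ax":0,"ay":0,"az":0}]' | head -1
python3 s.py "[.6525,-.087,.039]"
python3 - <<'E'
from station import *
from h import *
a=capture("scene")[:,:,::-1]; cv2.imwrite("pics/s3r.png",a)
c=crop(a,220,160,110,110,6)
s=(.6525,-.0868)
draw(c,"scene",circ(*s,.016,.06),220,160,6)
draw(c,"scene",circ(*s,.066,.031),220,160,6)
draw(c,"scene",circ(*s,.006,.022),220,160,6)
cv2.imwrite("pics/s3.png",c[:600])
E
```

```text
time_s: 5.5
5.5 [ 0.6559 -0.0868  0.0415] yaw 185.41 tilt z [ 0.017  0.002 -1.   ] F [-0.  -1.   0.4] w 59.5
need units [-0.056 -0.004 -0.041]
```

View pics/s3.png

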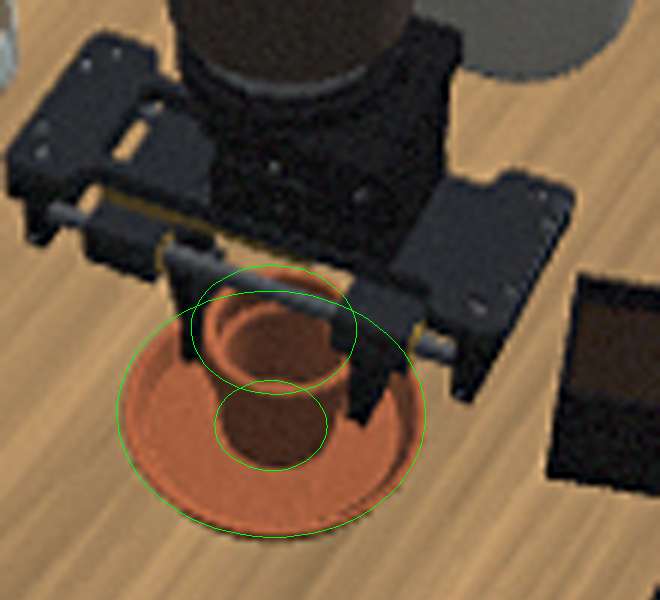

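```bash
python3 -m inch '[{"jaw":255,"x":-0.04,"y":0,"z":-0.02,"ax":0,"ay":0.02,"az":0},{"jaw":255,"x":0,"y":0,"z":-0.02,"ax":0,"ay":0,"az":0},{"jaw":255,"x":0,"y":0,"z":0,"ax":0,"ay":0,"az":0}]' | head -1
python3 s.py "[.6525,-.087,.039]"
```

```text
time_s: 5.92
5.925 [ 0.6533 -0.0868  0.0394] yaw 185.43 tilt z [ 0.013  0.001 -1.   ] F [ 0.5  0.1 -1. ] w 59.0
need units [-0.014 -0.003 -0.007]
```

```bash
python3 -m inch '[{"jaw":0,"x":0,"y":0,"z":-0.005,"ax":0,"ay":0,"az":0},{"jaw":0,"x":0,"y":0,"z":0,"ax":0,"ay":0,"az":0},{"jaw":0,"x":0,"y":0,"z":0,"ax":0,"ay":0,"az":0},{"jaw":0,"x":0,"y":0,"z":0,"ax":0,"ay":0,"az":0},{"jaw":0,"x":0,"y":0,"z":0.3,"ax":0,"ay":0,"az":0},{"jaw":0,"x":0,"y":0,"z":0.6,"ax":0,"ay":0,"az":0},{"jaw":0,"x":-0.4,"y":0.2,"z":0.6,"ax":0,"ay":0,"az":0},{"jaw":0,"x":-0.8,"y":0.3,"z":0,"ax":0,"ay":0,"az":0},{"jaw":0,"x":-0.8,"y":0.3,"z":0,"ax":0,"ay":0,"az":0},{"jaw":0,"x":-0.8,"y":0.3,"z":0,"ax":0,"ay":0,"az":0},{"jaw":0,"x":-0.5,"y":0.3,"z":0,"ax":0,"ay":0,"az":0},{"jaw":0,"x":0,"y":0,"z":0,"ax":0,"ay":0,"az":0}]' | head -1
python3 s.py "[.427,.0133,.006]"
cat > v.py <<'E'
from station import *
from h import *
import sys
# v.py tag cx cy
tag=sys.argv[1];X=[float(v) for v in sys.argv[2:5]]
outs=[]
for n in("scene","top"):
    a=np.ascontiguousarray(capture(n)[:,:,::-1]);cv2.imwrite(f"pics/{tag}_{n}.png",a)
    u=proj(n,X)[0].astype(int);w=40 
    x0=max(0,u[0]-w);y0=max(0,u[1]-w);c=crop(a,x0,y0,80,80,5)
    for e in eval(sys.argv[5]): draw(c,n,circ(*e),x0,y0,5)
    outs.append(c)
cv2.imwrite(f"pics/{tag}.png",np.hstack(outs))
E
python3 v.py p1 .652 -.0865 .02 "[(.6525,-.0868,.016,.06),(.6525,-.0868,.066,.031),(.6525,-.0868,.006,.022)]"
```

```text
time_s: 7.42
7.425 [ 0.4545 -0.0014  0.1422] yaw 185.51 tilt z [ 0.032  0.003 -0.999] F [ 0.1 -0.1 -0.1] w 86.8
need units [-0.459  0.245 -2.27 ]
```

View pics/p1.png

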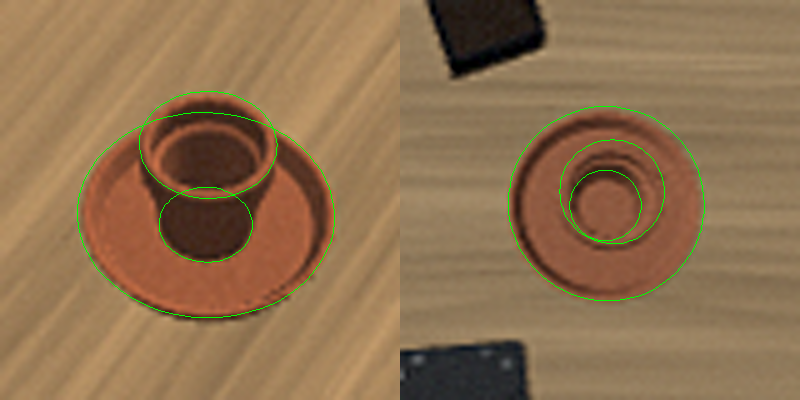

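Run:
```python
from h import *
a=cv2.imread("pics/p1_top.png");u=proj("top",[.652,-.0865,.02])[0];print(u)
x0,y0=int(u[0])-25,int(u[1])-25
c=crop(a,x0,y0,50,50,12);c=cv2.convertScaleAbs(c,alpha=1.8,beta=-60)
cv2.imwrite("pics/p1z.png",c);print(x0,y0)
```

```text
[285.80549128 173.14186293]
260 148
```

View pics/p1z.png

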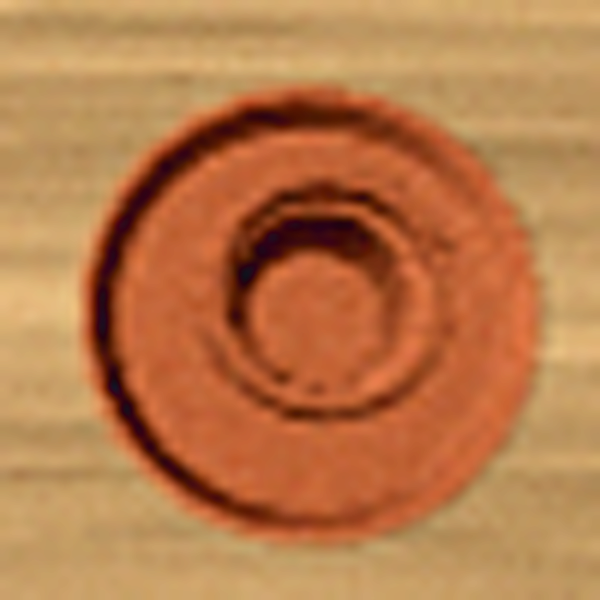

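Run:
```python
from h import *
for x,y,z,uv in[(.6525,-.0868,.016,0),(.6525,-.0868,.066,0)]:
    q=proj("top",circ(x,y,z,.06 if z<.05 else .031));lo,hi=q.min(0),q.max(0)
    print((lo-[260,148]+.5)*12-.5,(hi-[260,148]+.5)*12-.5,((lo+hi)/2-[260,148]+.5)*12-.5)
```

```text
[79.91222042 75.18241907] [549.96508984 541.77281213] [314.93865513 308.4776156 ]
[203.17066448 155.35524565] [454.45090528 404.66144019] [328.81078488 280.00834292]
```

```bash
python3 -m inch '[{"jaw":0,"x":-0.45,"y":0.25,"z":-0.5,"ax":0,"ay":0.15,"az":0},{"jaw":0,"x":0,"y":0,"z":-0.6,"ax":0,"ay":0,"az":0},{"jaw":0,"x":0,"y":0,"z":-0.5,"ax":0,"ay":0,"az":0},{"jaw":0,"x":0,"y":0,"z":0,"ax":0,"ay":0,"az":0}]' | head -1
python3 s.py "[.427,.0135,.006]"
```

```text
time_s: 8.02
8.025 [0.4364 0.014  0.0461] yaw 185.3 tilt z [ 0.015  0.005 -1.   ] F [ 0.8 -0.1 -0. ] w 87.0
need units [-0.156 -0.009 -0.669]
```

```bash
python3 -m inch '[{"jaw":0,"x":-0.16,"y":-0.01,"z":0,"ax":-0.03,"ay":0.08,"az":0},{"jaw":0,"x":0,"y":0,"z":-0.3,"ax":0,"ay":0,"az":0},{"jaw":0,"x":0,"y":0,"z":-0.2,"ax":0,"ay":0,"az":0},{"jaw":0,"x":0,"y":0,"z":0,"ax":0,"ay":0,"az":0}]' | head -1
python3 s.py "[.427,.0135,.006]"
```

```text
time_s: 8.52
8.525 [0.4305 0.0141 0.0193] yaw 185.26 tilt z [ 0.008  0.002 -1.   ] F [ 1.2 -0.3  0.5] w 86.9
need units [-0.058 -0.01  -0.221]
```

```bash
python3 -m inch '[{"jaw":0,"x":-0.06,"y":-0.01,"z":-0.1,"ax":0,"ay":0.04,"az":0},{"jaw":0,"x":-0.02,"y":0,"z":-0.1,"ax":0,"ay":0,"az":0},{"jaw":0,"x":0,"y":0,"z":-0.03,"ax":0,"ay":0,"az":0},{"jaw":0,"x":0,"y":0,"z":0,"ax":0,"ay":0,"az":0}]' | head -1
python3 s.py "[.427,.0135,.006]"
```

```text
time_s: 9.02
9.025 [0.4263 0.0139 0.0059] yaw 185.28 tilt z [ 0.003  0.003 -1.   ] F [-0.4  0.4  0.4] w 86.9
need units [ 0.011 -0.006  0.001]
```

```bash
python3 -m inch '[{"jaw":255,"x":0,"y":0,"z":0,"ax":0,"ay":0,"az":0},{"jaw":255,"x":0,"y":0,"z":0,"ax":0,"ay":0,"az":0},{"jaw":255,"x":0,"y":0,"z":0,"ax":0,"ay":0,"az":0},{"jaw":255,"x":0,"y":0,"z":0,"ax":0,"ay":0,"az":0},{"jaw":255,"x":0,"y":0,"z":0,"ax":0,"ay":0,"az":0}]' | head -1
python3 s.py "[.427,.0135,.006]"
```

```text
time_s: 9.65
9.65 [0.4264 0.0139 0.0061] yaw 185.28 tilt z [ 0.003  0.003 -1.   ] F [ 0.1  1.5 -0.8] w 64.8
need units [ 0.01  -0.007 -0.002]
```

```bash
python3 -m inch '[{"jaw":255,"x":0,"y":0,"z":0.4,"ax":0,"ay":0,"az":0},{"jaw":255,"x":0,"y":0,"z":0.6,"ax":0,"ay":0,"az":0},{"jaw":255,"x":0,"y":0,"z":0.6,"ax":0,"ay":0,"az":0},{"jaw":255,"x":0.3,"y":-0.1,"z":0.3,"ax":0,"ay":0,"az":0},{"jaw":255,"x":0.5,"y":-0.24,"z":0,"ax":0,"ay":0,"az":0},{"jaw":255,"x":0.6,"y":-0.27,"z":0,"ax":0,"ay":0,"az":0},{"jaw":255,"x":0.6,"y":-0.27,"z":0,"ax":0,"ay":0,"az":0},{"jaw":255,"x":0.6,"y":-0.27,"z":0,"ax":0,"ay":0,"az":0},{"jaw":255,"x":0.6,"y":-0.27,"z":0,"ax":0,"ay":0,"az":0},{"jaw":255,"x":0.4,"y":-0.2,"z":0,"ax":0,"ay":0,"az":0},{"jaw":255,"x":0,"y":0,"z":0,"ax":0,"ay":0,"az":0},{"jaw":255,"x":0,"y":0,"z":0,"ax":0,"ay":0,"az":0}]' | head -1
python3 s.py "[.6533,-.0864,.0725]"
```

```text
time_s: 11.15
11.15 [ 0.6438 -0.0874  0.1201] yaw 185.25 tilt z [-0.005  0.004 -1.   ] F [-0.   0.4 -0.5] w 64.4
need units [ 0.158  0.017 -0.793]
```

```bash
python3 -m inch '[{"jaw":255,"x":0.16,"y":0.02,"z":0,"ax":0,"ay":-0.05,"az":0},{"jaw":255,"x":0,"y":0,"z":-0.3,"ax":0,"ay":0,"az":0},{"jaw":255,"x":0,"y":0,"z":-0.2,"ax":0,"ay":0,"az":0},{"jaw":255,"x":0,"y":0,"z":0,"ax":0,"ay":0,"az":0}]' | head -1
python3 s.py "[.6533,-.0864,.0725]"
```

```text
time_s: 11.65
11.65 [ 0.6516 -0.0847  0.0877] yaw 185.34 tilt z [ 0.002  0.004 -1.   ] F [-1.  -0.5 -1.2] w 64.0
need units [ 0.028 -0.029 -0.253]
```

```bash
python3 -m inch '[{"jaw":255,"x":0.03,"y":-0.03,"z":-0.1,"ax":0,"ay":0,"az":0},{"jaw":255,"x":0,"y":0,"z":-0.08,"ax":0,"ay":0,"az":0},{"jaw":255,"x":0,"y":0,"z":0,"ax":0,"ay":0,"az":0}]' | head -1
python3 s.py "[.6533,-.0864,.0725]"; python3 v.py d1 .652 -.0865 .05 "[(.653,-.0865,.066,.031)]"
```

```text
time_s: 12.02
12.025 [ 0.6537 -0.0867  0.0763] yaw 185.34 tilt z [ 0.002  0.004 -1.   ] F [ 0.5 -0.4 -0.3] w 64.2
need units [-0.007  0.004 -0.064]
```

View pics/d1.png

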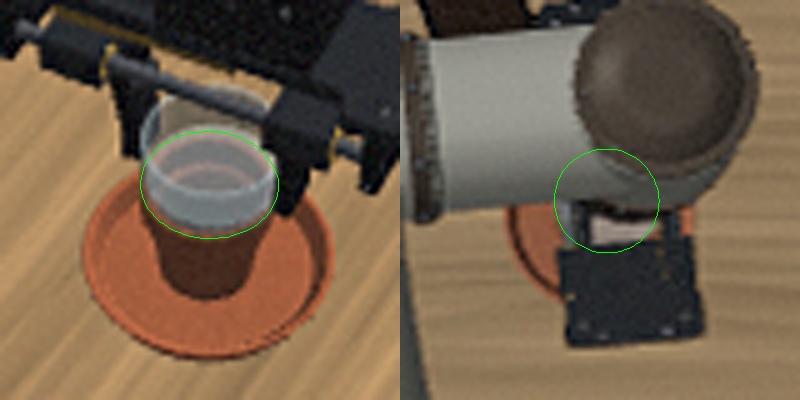

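The dish hangs just above the pot, centred at about (208,185) in the crop. I'll lower the last few millimetres and release.

```bash
python3 -m inch '[{"jaw":255,"x":0,"y":0,"z":-0.04,"ax":0,"ay":0,"az":0},{"jaw":255,"x":0,"y":0,"z":-0.03,"ax":0,"ay":0,"az":0},{"jaw":255,"x":0,"y":0,"z":0,"ax":0,"ay":0,"az":0}]' | head -1
python3 s.py "[.6533,-.0864,.072]"
```

```text
time_s: 12.5
12.5 [ 0.6543 -0.0866  0.073 ] yaw 185.35 tilt z [ 0.004  0.004 -1.   ] F [-0.6 -0.5 -1.2] w 64.5
need units [-0.017  0.004 -0.017]
```

```bash
python3 -m inch '[{"jaw":255,"x":-0.017,"y":0,"z":-0.02,"ax":0,"ay":0,"az":0},{"jaw":255,"x":0,"y":0,"z":-0.01,"ax":0,"ay":0,"az":0},{"jaw":255,"x":0,"y":0,"z":0,"ax":0,"ay":0,"az":0}]' | head -1
python3 s.py "[.6533,-.0864,.072]"
```

```text
time_s: 12.88
12.875 [ 0.6538 -0.0866  0.0723] yaw 185.38 tilt z [ 0.006  0.004 -1.   ] F [ 1.2  0.5 -0.4] w 64.7
need units [-0.008  0.004 -0.005]
```

```bash
python3 -m inch '[{"jaw":100,"x":0,"y":0,"z":0,"ax":0,"ay":0,"az":0},{"jaw":0,"x":0,"y":0,"z":0,"ax":0,"ay":0,"az":0},{"jaw":0,"x":0,"y":0,"z":0,"ax":0,"ay":0,"az":0},{"jaw":0,"x":0,"y":0,"z":0,"ax":0,"ay":0,"az":0},{"jaw":0,"x":0,"y":0,"z":0.3,"ax":0,"ay":0,"az":0},{"jaw":0,"x":0,"y":0,"z":0.6,"ax":0,"ay":0,"az":0},{"jaw":0,"x":-0.3,"y":0.4,"z":0.5,"ax":0,"ay":0,"az":0},{"jaw":0,"x":-0.7,"y":0.8,"z":0,"ax":0,"ay":0,"az":0},{"jaw":0,"x":-0.7,"y":0.8,"z":0,"ax":0,"ay":0,"az":0},{"jaw":0,"x":-0.7,"y":0.8,"z":0,"ax":0,"ay":0,"az":0},{"jaw":0,"x":-0.7,"y":0.8,"z":0,"ax":0,"ay":0,"az":0},{"jaw":0,"x":0,"y":0,"z":0,"ax":0,"ay":0,"az":0}]' | head -1
python3 s.py "[.4415,.1766,.023]"; python3 v.py d2 .652 -.0865 .05 "[(.653,-.0865,.066,.031)]"
```

```text
time_s: 14.38
14.375 [0.4699 0.1311 0.1689] yaw 185.4 tilt z [ 0.022  0.009 -1.   ] F [ 0.1  0.1 -0.2] w 86.7
need units [-0.473  0.759 -2.431]
```

View pics/d2.png

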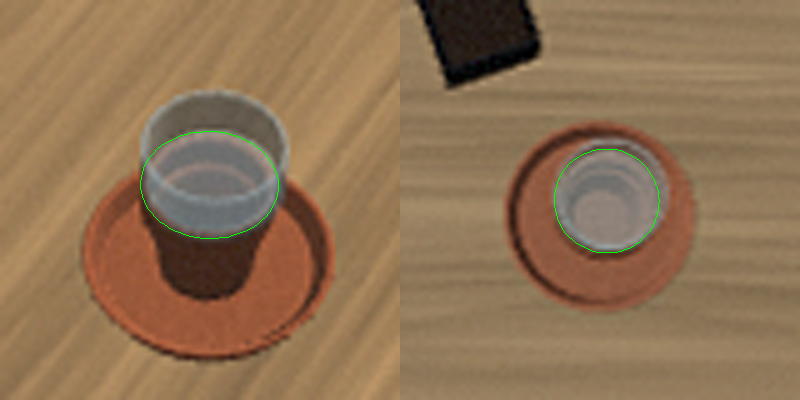

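Run:
```python
from h import *
o=[]
for n in("scene","top"):
    a=cv2.imread(f"pics/d2_{n}.png");u=proj(n,[.652,-.0865,.05])[0].astype(int);x0,y0=u[0]-25,u[1]-25
    c=crop(a,x0,y0,50,50,8);c2=c.copy()
    for z,r in((.096,.033),(.066,.031),(.016,.06),(.006,.022)):draw(c2,n,circ(.6535,-.0865,z,r),x0,y0,8)
    o.append(np.vstack([c,c2])[:])
c=np.hstack(o);cv2.imwrite("pics/d2z.png",cv2.resize(c,(600,600)))
```

```text
(no output)
```

View pics/d2z.png

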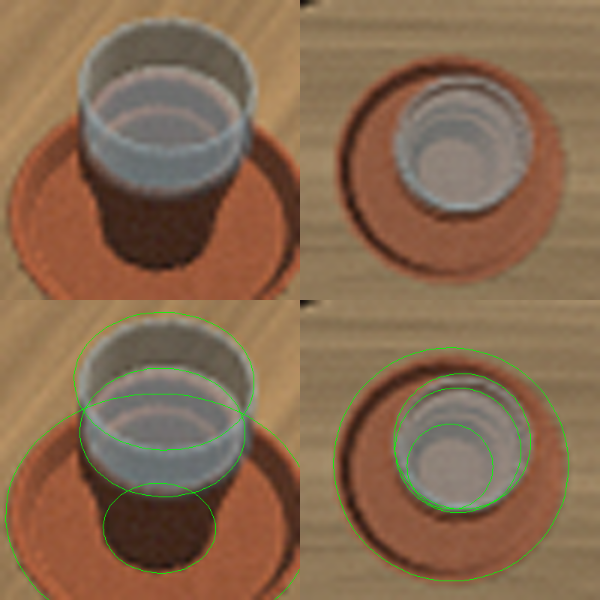

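```bash
python3 -m inch '[{"jaw":0,"x":-0.47,"y":0.76,"z":0,"ax":-0.05,"ay":0.1,"az":0},{"jaw":0,"x":0,"y":0,"z":-0.6,"ax":0,"ay":0,"az":0},{"jaw":0,"x":0,"y":0,"z":-0.6,"ax":0,"ay":0,"az":0},{"jaw":0,"x":0,"y":0,"z":0,"ax":0,"ay":0,"az":0}]' | head -1
python3 s.py "[.4412,.1766,.015]"
```

```text
time_s: 14.98
14.975 [0.449  0.1744 0.0979] yaw 184.72 tilt z [ 0.011  0.002 -1.   ] F [-0.6 -1.2  0.5] w 87.1
need units [-0.131  0.037 -1.382]
```

```bash
python3 -m inch '[{"jaw":0,"x":-0.13,"y":0.04,"z":-0.3,"ax":0,"ay":0.04,"az":0.1},{"jaw":0,"x":-0.04,"y":0,"z":-0.5,"ax":0,"ay":0,"az":0},{"jaw":0,"x":-0.03,"y":0,"z":-0.4,"ax":0,"ay":0,"az":0},{"jaw":0,"x":0,"y":0,"z":-0.1,"ax":0,"ay":0,"az":0},{"jaw":0,"x":0,"y":0,"z":0,"ax":0,"ay":0,"az":0}]' | head -1
python3 s.py "[.4412,.1766,.015]"
```

```text
time_s: 15.6
15.6 [0.4466 0.1776 0.0255] yaw 185.39 tilt z [ 0.017  0.01  -1.   ] F [-1.2 -0.9  0.3] w 87.2
need units [-0.091 -0.016 -0.176]
```

```bash
python3 -m inch '[{"jaw":0,"x":-0.09,"y":-0.02,"z":-0.1,"ax":-0.05,"ay":0.09,"az":0},{"jaw":0,"x":0,"y":0,"z":-0.08,"ax":0,"ay":0,"az":0},{"jaw":0,"x":0,"y":0,"z":0,"ax":0,"ay":0,"az":0}]' | head -1
python3 s.py "[.4412,.1766,.015]"; python3 v.py t1 .44 .1766 .03 "[]"
```

```text
time_s: 15.98
15.975 [0.4428 0.1772 0.0165] yaw 185.38 tilt z [ 0.005  0.004 -1.   ] F [0.2 1.  0.5] w 87.1
need units [-0.026 -0.011 -0.025]
```

View pics/t1.png

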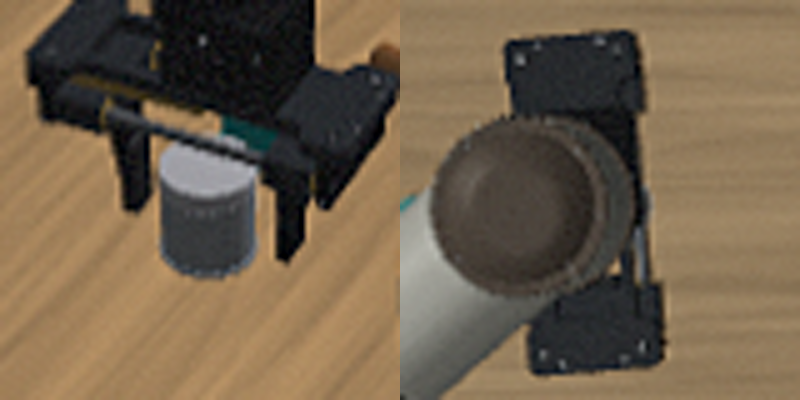

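The grey tin stands between the fingers, with the teal one behind them. Closing now.

```bash
python3 -m inch '[{"jaw":255,"x":-0.02,"y":-0.01,"z":0,"ax":0,"ay":0,"az":0},{"jaw":255,"x":0,"y":0,"z":0,"ax":0,"ay":0,"az":0},{"jaw":255,"x":0,"y":0,"z":0,"ax":0,"ay":0,"az":0},{"jaw":255,"x":0,"y":0,"z":0,"ax":0,"ay":0,"az":0},{"jaw":255,"x":0,"y":0,"z":0,"ax":0,"ay":0,"az":0},{"jaw":255,"x":0,"y":0,"z":0,"ax":0,"ay":0,"az":0}]' | head -1
python3 s.py "[.4412,.1766,.015]"
```

```text
time_s: 16.82
16.825 [0.4412 0.1766 0.0169] yaw 185.4 tilt z [ 0.005  0.004 -1.   ] F [-1.  -0.5 -0.5] w 54.9
need units [-0.001 -0.001 -0.032]
```

```bash
python3 -m inch '[{"jaw":255,"x":0,"y":0,"z":0.5,"ax":0,"ay":0,"az":0},{"jaw":255,"x":0,"y":0,"z":0.6,"ax":0,"ay":0,"az":0},{"jaw":255,"x":0,"y":-0.3,"z":0.6,"ax":0,"ay":0,"az":0},{"jaw":255,"x":0.4,"y":-0.4,"z":0,"ax":0,"ay":0,"az":0},{"jaw":255,"x":0.6,"y":-0.4,"z":0,"ax":0,"ay":0,"az":0},{"jaw":255,"x":0.6,"y":-0.4,"z":0,"ax":0,"ay":0,"az":0},{"jaw":255,"x":0.6,"y":-0.4,"z":0,"ax":0,"ay":0,"az":0},{"jaw":255,"x":0.6,"y":-0.2,"z":0,"ax":0,"ay":0,"az":0},{"jaw":255,"x":0.3,"y":0,"z":0,"ax":0,"ay":0,"az":0},{"jaw":255,"x":0,"y":0,"z":0,"ax":0,"ay":0,"az":0},{"jaw":255,"x":0,"y":0,"z":0,"ax":0,"ay":0,"az":0}]' | head -1
python3 s.py "[.6395,.042,.018]"
```

```text
time_s: 18.2
18.2 [0.6282 0.0442 0.1168] yaw 185.34 tilt z [-0.004  0.002 -1.   ] F [-0.1 -0.2 -0.9] w 55.1
need units [ 0.188 -0.037 -1.647]
```

```bash
python3 -m inch '[{"jaw":255,"x":0.18,"y":-0.04,"z":-0.2,"ax":0,"ay":-0.05,"az":0},{"jaw":255,"x":0,"y":0,"z":-0.5,"ax":0,"ay":0,"az":0},{"jaw":255,"x":0,"y":0,"z":-0.5,"ax":0,"ay":0,"az":0},{"jaw":255,"x":0,"y":0,"z":-0.2,"ax":0,"ay":0,"az":0},{"jaw":255,"x":0,"y":0,"z":0,"ax":0,"ay":0,"az":0}]' | head -1
python3 s.py "[.6395,.042,.018]"
```

```text
time_s: 18.82
18.825 [0.6383 0.0426 0.0297] yaw 185.5 tilt z [ 0.006  0.002 -1.   ] F [ 0.5 -0.2 -2.3] w 54.9
need units [ 0.019 -0.01  -0.194]
```

```bash
python3 -m inch '[{"jaw":255,"x":0.01,"y":-0.01,"z":-0.1,"ax":0,"ay":0,"az":0},{"jaw":255,"x":0,"y":0,"z":-0.06,"ax":0,"ay":0,"az":0},{"jaw":255,"x":0,"y":0,"z":-0.02,"ax":0,"ay":0,"az":0},{"jaw":255,"x":0,"y":0,"z":0,"ax":0,"ay":0,"az":0}]' | head -1
python3 s.py "[.6395,.042,.017]"
```

```text
time_s: 19.32
19.325 [0.6411 0.0425 0.0213] yaw 185.54 tilt z [ 0.012  0.003 -1.   ] F [ 0.7  0.4 -1.8] w 54.6
need units [-0.027 -0.009 -0.071]
```

```bash
python3 -m inch '[{"jaw":255,"x":-0.03,"y":-0.01,"z":-0.05,"ax":0,"ay":0.03,"az":0},{"jaw":255,"x":0,"y":0,"z":-0.03,"ax":0,"ay":0,"az":0},{"jaw":255,"x":0,"y":0,"z":0,"ax":0,"ay":0,"az":0}]' | head -1
python3 s.py "[.6395,.042,.017]"
```

```text
time_s: 19.7
19.7 [0.6395 0.0419 0.0169] yaw 185.55 tilt z [ 0.007  0.004 -1.   ] F [-0.3 -1.2 -0.7] w 55.0
need units [0.    0.001 0.002]
```

```bash
python3 -m inch '[{"jaw":100,"x":0,"y":0,"z":0,"ax":0,"ay":0,"az":0},{"jaw":0,"x":0,"y":0,"z":0,"ax":0,"ay":0,"az":0},{"jaw":0,"x":0,"y":0,"z":0,"ax":0,"ay":0,"az":0},{"jaw":0,"x":0,"y":0,"z":0,"ax":0,"ay":0,"az":0},{"jaw":0,"x":0,"y":0,"z":0.4,"ax":0,"ay":0,"az":0},{"jaw":0,"x":0,"y":0,"z":0.7,"ax":0,"ay":0,"az":0},{"jaw":0,"x":0,"y":0,"z":0.8,"ax":0,"ay":0,"az":0},{"jaw":0,"x":-0.1,"y":0.5,"z":0.7,"ax":0,"ay":0,"az":0.5},{"jaw":0,"x":-0.2,"y":0.7,"z":0,"ax":0,"ay":0,"az":0.8},{"jaw":0,"x":-0.2,"y":0.7,"z":0,"ax":0,"ay":0,"az":0.8},{"jaw":0,"x":-0.2,"y":0.7,"z":0,"ax":0,"ay":0,"az":0.8},{"jaw":0,"x":-0.2,"y":0.7,"z":0,"ax":0,"ay":0,"az":0.8}]' | head -1
python3 s.py "[.5515,.363,.15]"
```

```text
time_s: 21.2
21.2 [0.585  0.2425 0.1806] yaw 223.42 tilt z [ 0.009  0.01  -1.   ] F [1.  0.1 0.1] w 87.2
need units [-0.559  2.009 -0.51 ]
```

```bash
python3 -m inch '[{"jaw":0,"x":-0.1,"y":0.5,"z":0,"ax":-0.03,"ay":0.03,"az":0.85},{"jaw":0,"x":-0.1,"y":0.5,"z":0,"ax":0,"ay":0,"az":0.85},{"jaw":0,"x":-0.1,"y":0.5,"z":0,"ax":0,"ay":0,"az":0.85},{"jaw":0,"x":-0.1,"y":0.3,"z":0,"ax":0,"ay":0,"az":0.85},{"jaw":0,"x":0,"y":0,"z":0,"ax":0,"ay":0,"az":0.6},{"jaw":0,"x":0,"y":0,"z":0,"ax":0,"ay":0,"az":0}]' | head -1
python3 s.py "[.5515,.363,.15]"
python3 - <<'E'
from station import *
from h import *
for n in("scene","top"):
    a=np.ascontiguousarray(capture(n)[:,:,::-1]);cv2.imwrite(f"pics/t2_{n}.png",a)
a=cv2.imread("pics/t2_scene.png");u=proj("scene",[.64,.042,.02])[0].astype(int);x0,y0=u[0]-60,u[1]-55
c=crop(a,x0,y0,120,110,5)
for e in[(.653,-.0868,.016,.06),(.626,.1708,.075,.055),(.6395,.042,.06,.028),(.6395,.042,0,.027)]:draw(c,"scene",circ(*e),x0,y0,5)
cv2.imwrite("pics/t2a.png",c)
a=cv2.imread("pics/t2_top.png");u=proj("top",[.64,.042,.02])[0].astype(int);x0,y0=u[0]-65,u[1]-30
c=crop(a,x0,y0,130,60,6)
for e in[(.653,-.0868,.016,.06),(.626,.1708,.075,.055),(.6395,.042,.06,.028)]:draw(c,"top",circ(*e),x0,y0,6)
cv2.imwrite("pics/t2b.png",c)
E
```

```text
time_s: 21.95
21.95 [0.5584 0.358  0.1812] yaw 265.06 tilt z [ 0.     0.008 -1.   ] F [-0.1 -0.5 -0.2] w 86.8
need units [-0.114  0.083 -0.52 ]
```

View pics/t2a.png

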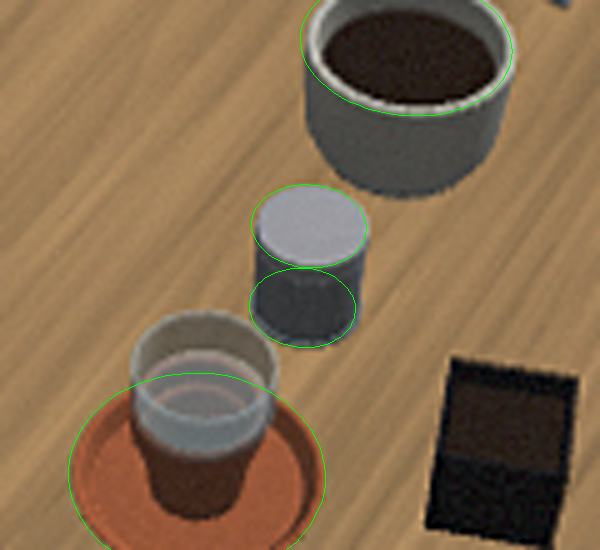

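View pics/t2b.png

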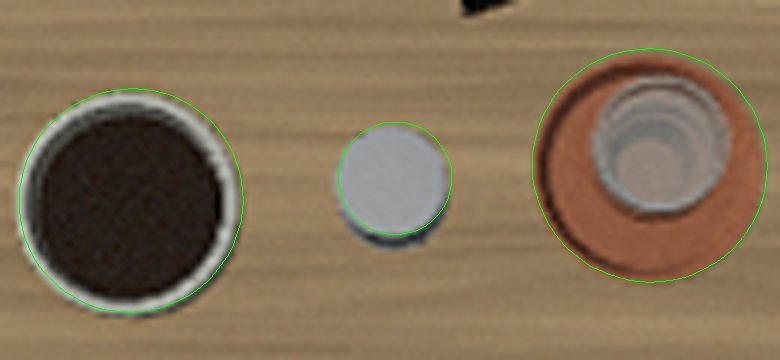

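```bash
python3 -m inch '[{"jaw":0,"x":-0.14,"y":0.09,"z":-0.4,"ax":-0.04,"ay":0,"az":0.11},{"jaw":0,"x":0,"y":0,"z":-0.7,"ax":0,"ay":0,"az":0},{"jaw":0,"x":0,"y":0,"z":-0.7,"ax":0,"ay":0,"az":0},{"jaw":0,"x":0,"y":0,"z":-0.4,"ax":0,"ay":0,"az":0},{"jaw":0,"x":0,"y":0,"z":0,"ax":0,"ay":0,"az":0}]' | head -1
python3 s.py "[.550,.3635,.004]"; python3 v.py f1 .55 .3635 .0 "[]"
```

```text
time_s: 22.68
22.675 [0.5514 0.3615 0.048 ] yaw 265.56 tilt z [ 0.004  0.004 -1.   ] F [-0.   0.4  0.1] w 87.0
need units [-0.023  0.034 -0.733]
```

View pics/f1.png

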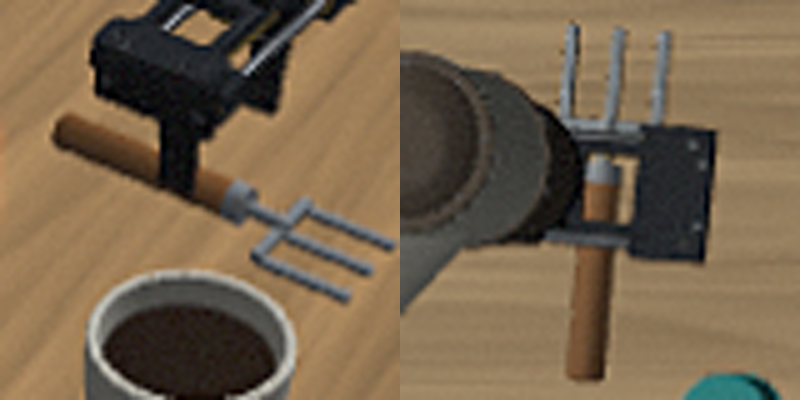

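```bash
python3 -m inch '[{"jaw":0,"x":-0.02,"y":0.03,"z":-0.3,"ax":-0.02,"ay":0.02,"az":0.05},{"jaw":0,"x":0,"y":0,"z":-0.25,"ax":0,"ay":0,"az":0},{"jaw":0,"x":0,"y":0,"z":-0.1,"ax":0,"ay":0,"az":0},{"jaw":0,"x":0,"y":0,"z":0,"ax":0,"ay":0,"az":0}]' | head -1
python3 s.py "[.550,.3635,.004]"
```

```text
time_s: 23.28
23.275 [0.5529 0.366  0.0121] yaw 266.13 tilt z [ 0.008  0.007 -1.   ] F [-0.2  0.5  0.5] w 86.8
need units [-0.048 -0.041 -0.135]
```

```bash
python3 -m inch '[{"jaw":0,"x":-0.04,"y":-0.03,"z":-0.07,"ax":-0.04,"ay":0.04,"az":0},{"jaw":0,"x":0,"y":0,"z":-0.06,"ax":0,"ay":0,"az":0},{"jaw":0,"x":0,"y":0,"z":0,"ax":0,"ay":0,"az":0}]' | head -1
python3 s.py "[.550,.3635,.004]"
```

```text
time_s: 23.65
23.65 [0.5507 0.3644 0.0045] yaw 266.14 tilt z [ 0.002  0.    -1.   ] F [-0.1  0.  -0.2] w 86.8
need units [-0.012 -0.015 -0.008]
```

```bash
python3 -m inch '[{"jaw":255,"x":0,"y":0,"z":0,"ax":0,"ay":0,"az":0},{"jaw":255,"x":0,"y":0,"z":0,"ax":0,"ay":0,"az":0},{"jaw":255,"x":0,"y":0,"z":0,"ax":0,"ay":0,"az":0},{"jaw":255,"x":0,"y":0,"z":0,"ax":0,"ay":0,"az":0},{"jaw":255,"x":0,"y":0,"z":0,"ax":0,"ay":0,"az":0},{"jaw":255,"x":0,"y":0,"z":0,"ax":0,"ay":0,"az":0},{"jaw":255,"x":0,"y":0,"z":0,"ax":0,"ay":0,"az":0},{"jaw":255,"x":0,"y":0,"z":0,"ax":0,"ay":0,"az":0}]' | head -1
python3 s.py "[.550,.3635,.004]"
```

```text
time_s: 24.65
24.65 [0.5509 0.3645 0.0052] yaw 266.14 tilt z [ 0.002  0.001 -1.   ] F [-0.  -0.6  0.2] w 23.5
need units [-0.016 -0.017 -0.02 ]
```

```bash
python3 -m inch '[{"jaw":255,"x":0,"y":0,"z":0.4,"ax":0,"ay":0,"az":0},{"jaw":255,"x":0,"y":0,"z":0.7,"ax":0,"ay":0,"az":0},{"jaw":255,"x":0,"y":0,"z":0.8,"ax":0,"ay":0,"az":0},{"jaw":255,"x":0,"y":0,"z":0.6,"ax":0,"ay":0,"az":0},{"jaw":255,"x":0,"y":-0.3,"z":0,"ax":0,"ay":0,"az":-0.4},{"jaw":255,"x":0,"y":-0.5,"z":0,"ax":0,"ay":0,"az":-0.7},{"jaw":255,"x":0,"y":-0.5,"z":0,"ax":0,"ay":0,"az":-0.7},{"jaw":255,"x":0,"y":-0.5,"z":0,"ax":0,"ay":0,"az":-0.7},{"jaw":255,"x":0,"y":-0.5,"z":0,"ax":0,"ay":0,"az":-0.7}]' | head -1
python3 s.py "[.530,.0307,.15]"
python3 - <<'E'
from station import *
import cv2
cv2.imwrite("pics/f2.png",cv2.resize(capture("scene")[:,:,::-1],(768,576)))
E
```

```text
time_s: 25.78
25.775 [0.5465 0.2226 0.1546] yaw 233.19 tilt z [-0.007  0.001 -1.   ] F [ 0.1  0.2 -2.1] w 23.3
need units [-0.275 -3.198 -0.077]
```

View pics/f2.png

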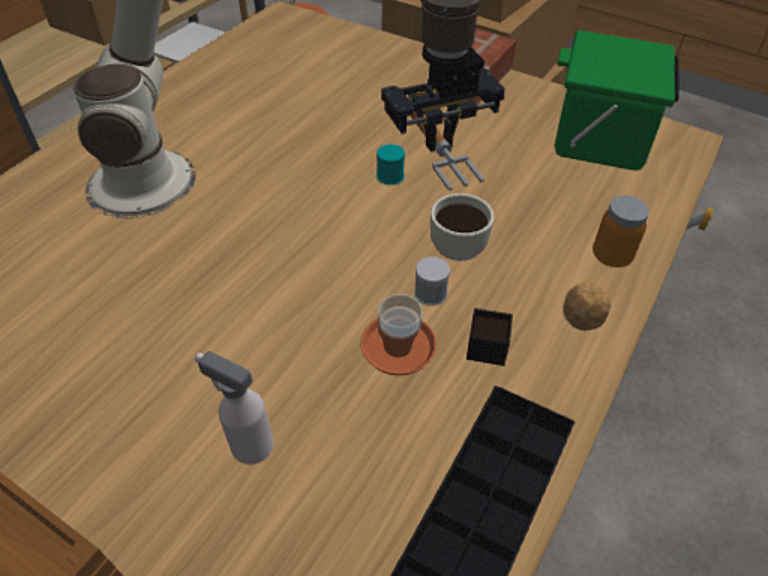

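```bash
python3 -m inch '[{"jaw":255,"x":-0.05,"y":-0.45,"z":0,"ax":0,"ay":0,"az":-0.7},{"jaw":255,"x":-0.05,"y":-0.45,"z":0,"ax":0,"ay":0,"az":-0.7},{"jaw":255,"x":-0.05,"y":-0.45,"z":0,"ax":0,"ay":0,"az":-0.7},{"jaw":255,"x":-0.05,"y":-0.45,"z":0,"ax":0,"ay":0,"az":-0.7},{"jaw":255,"x":-0.05,"y":-0.45,"z":0,"ax":0,"ay":0,"az":-0.7},{"jaw":255,"x":-0.05,"y":-0.45,"z":0,"ax":0,"ay":0,"az":-0.6},{"jaw":255,"x":0,"y":-0.3,"z":0,"ax":0,"ay":0,"az":-0.4},{"jaw":255,"x":0,"y":0,"z":0,"ax":0,"ay":0,"az":0},{"jaw":255,"x":0,"y":0,"z":0,"ax":0,"ay":0,"az":0}]' | head -1
python3 s.py "[.530,.0307,.006]"
```

```text
time_s: 26.95
26.95 [0.5235 0.0331 0.1514] yaw 186.43 tilt z [-0.013  0.008 -1.   ] F [-0.4  0.5 -0.6] w 23.4
need units [ 0.109 -0.04  -2.423]
```

```bash
python3 -m inch '[{"jaw":255,"x":0.1,"y":-0.04,"z":-0.4,"ax":-0.04,"ay":-0.07,"az":-0.06},{"jaw":255,"x":0,"y":0,"z":-0.6,"ax":0,"ay":0,"az":0},{"jaw":255,"x":0,"y":0,"z":-0.6,"ax":0,"ay":0,"az":0},{"jaw":255,"x":0,"y":0,"z":-0.3,"ax":0,"ay":0,"az":0},{"jaw":255,"x":0,"y":0,"z":0,"ax":0,"ay":0,"az":0}]' | head -1
python3 s.py "[.530,.0307,.006]"
python3 - <<'E'
from station import *
import cv2
cv2.imwrite("pics/f3.png",cv2.resize(capture("scene")[120:280,170:370,::-1],(800,600)))
E
```

```text
time_s: 27.58
27.575 [0.5312 0.0351 0.0351] yaw 186.34 tilt z [ 0.004  0.002 -1.   ] F [ 0.1  0.9 -1.1] w 23.2
need units [-0.021 -0.073 -0.484]
```

View pics/f3.png

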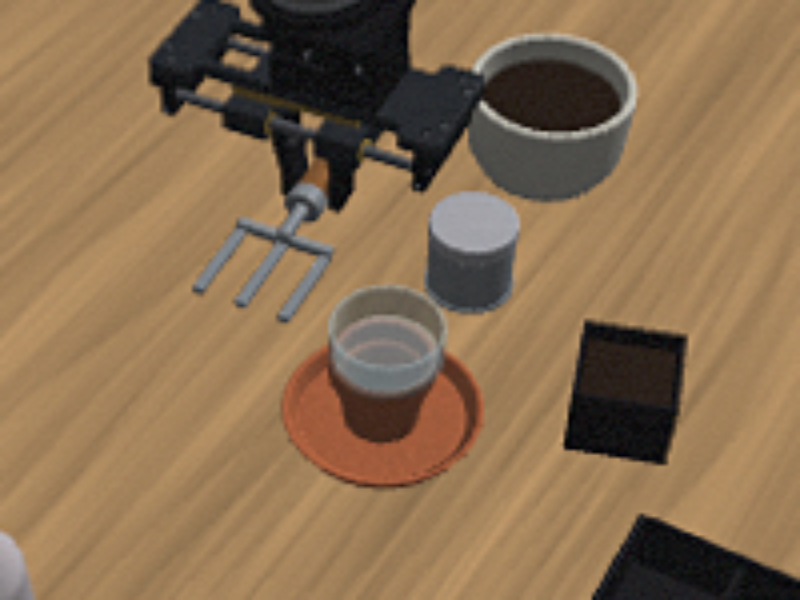

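```bash
python3 -m inch '[{"jaw":255,"x":-0.02,"y":-0.07,"z":-0.2,"ax":-0.01,"ay":0.02,"az":-0.05},{"jaw":255,"x":0,"y":0,"z":-0.15,"ax":0,"ay":0,"az":0},{"jaw":255,"x":0,"y":0,"z":0,"ax":0,"ay":0,"az":0}]' | head -1
python3 s.py "[.530,.0307,.0055]"
```

```text
time_s: 28.0
28.0 [0.5323 0.0318 0.0157] yaw 185.89 tilt z [ 0.006  0.002 -1.   ] F [-0.1  0.  -1.4] w 22.9
need units [-0.038 -0.018 -0.169]
```

```bash
python3 -m inch '[{"jaw":255,"x":-0.04,"y":-0.02,"z":-0.1,"ax":0,"ay":0.02,"az":0},{"jaw":255,"x":0,"y":0,"z":-0.05,"ax":0,"ay":0,"az":0},{"jaw":255,"x":0,"y":0,"z":-0.02,"ax":0,"ay":0,"az":0},{"jaw":255,"x":0,"y":0,"z":0,"ax":0,"ay":0,"az":0}]' | head -1
python3 s.py "[.530,.0307,.0055]"
```

```text
time_s: 28.5
28.5 [0.5303 0.0306 0.0055] yaw 185.9 tilt z [ 0.004  0.002 -1.   ] F [-0.1  0.5 -0.5] w 23.1
need units [-0.006  0.002 -0.   ]
```

```bash
python3 -m inch '[{"jaw":150,"x":0,"y":0,"z":0,"ax":0,"ay":0,"az":0},{"jaw":100,"x":0,"y":0,"z":0,"ax":0,"ay":0,"az":0},{"jaw":50,"x":0,"y":0,"z":0,"ax":0,"ay":0,"az":0},{"jaw":50,"x":0,"y":0,"z":0,"ax":0,"ay":0,"az":0},{"jaw":50,"x":0,"y":0,"z":0.3,"ax":0,"ay":0,"az":0},{"jaw":50,"x":0,"y":0,"z":0.5,"ax":0,"ay":0,"az":0},{"jaw":50,"x":0,"y":0,"z":0.8,"ax":0,"ay":0,"az":0},{"jaw":50,"x":0,"y":0,"z":0.8,"ax":0,"ay":0,"az":0},{"jaw":50,"x":-0.6,"y":-0.3,"z":0.8,"ax":0,"ay":0,"az":0},{"jaw":50,"x":-0.8,"y":-0.7,"z":0,"ax":0,"ay":0,"az":0},{"jaw":50,"x":-0.5,"y":-0.9,"z":0,"ax":0,"ay":0,"az":0},{"jaw":50,"x":0,"y":-0.9,"z":0,"ax":0,"ay":0,"az":0}]' | head -1
python3 -m inch '[{"jaw":50,"x":0,"y":-0.9,"z":0,"ax":0,"ay":0,"az":0},{"jaw":50,"x":-0.3,"y":-0.8,"z":0,"ax":0,"ay":0,"az":0},{"jaw":50,"x":0,"y":0,"z":0,"ax":0,"ay":0,"az":0}]' | head -1
python3 s.py
python3 - <<'E'
from station import *
from h import *
S=np.array([.653,-.0868]);Pl=np.array([.626,.1708]);u=(Pl-S)/np.linalg.norm(Pl-S)
fx=-u;fy=np.array([-fx[1],fx[0]]);o=np.array([.5301,.0307])
def L(p,q,z):return [np.r_[o+fx*p[0]+fy*p[1],z],np.r_[o+fx*q[0]+fy*q[1],z]]
for n,pt,w,h,s in(("scene",[.59,.04,.02],130,110,5),("top",[.59,.042,.02],120,70,6)):
    a=np.ascontiguousarray(capture(n)[:,:,::-1]);cv2.imwrite(f"pics/e_{n}.png",a)
    c=proj(n,pt)[0].astype(int);x0,y0=c[0]-w//2,c[1]-h//2
    im=crop(a,x0,y0,w,h,s);print(n,x0,y0)
    for e in[(*S,.016,.06),(*Pl,.075,.055),(.6395,.042,.06,.028)]:draw(im,n,circ(*e),x0,y0,s)
    draw(im,n,L((-.11,0),(.11,0),.012),x0,y0,s);draw(im,n,L((.11,-.033),(.11,.033),.006),x0,y0,s);draw(im,n,L((-.11,-.012),(-.11,.012),.012),x0,y0,s)
    cv2.imwrite(f"pics/e_{n}z.png",im)
cv2.imwrite("pics/e_full.png",cv2.resize(cv2.imread("pics/e_scene.png"),(768,576)))
E
```

```text
time_s: 30.0
time_s: 30.38
30.375 [ 0.3949 -0.2458  0.2055] yaw 186.15 tilt z [ 0.014  0.001 -1.   ] F [0.1 0.5 0.1] w 70.1
scene 203 127
top 183 158
```

View pics/e_scenez.png

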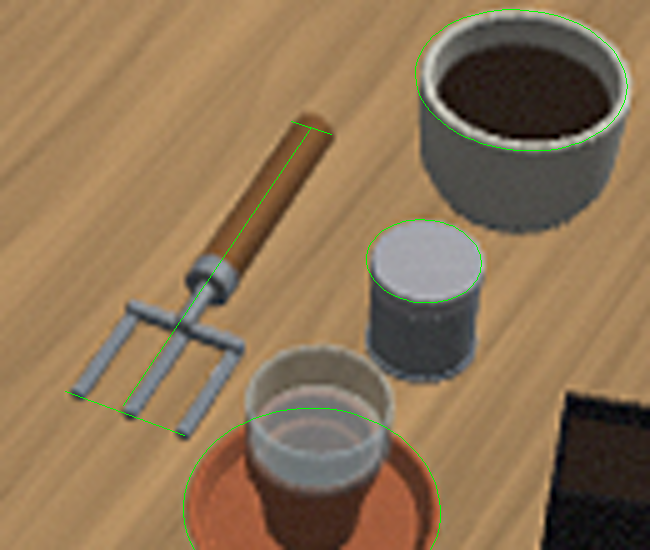

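View pics/e_topz.png

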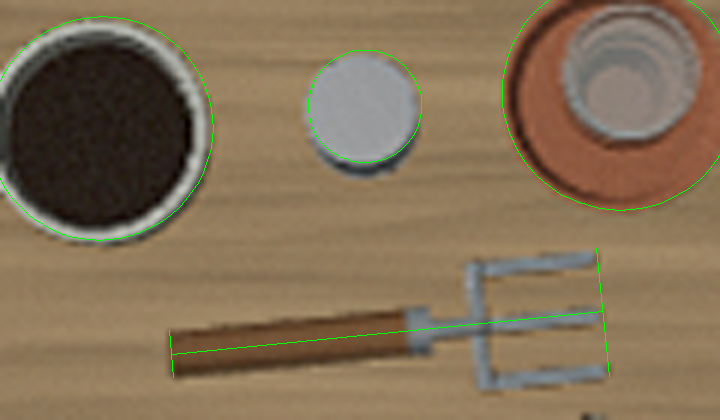

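View pics/e_full.png

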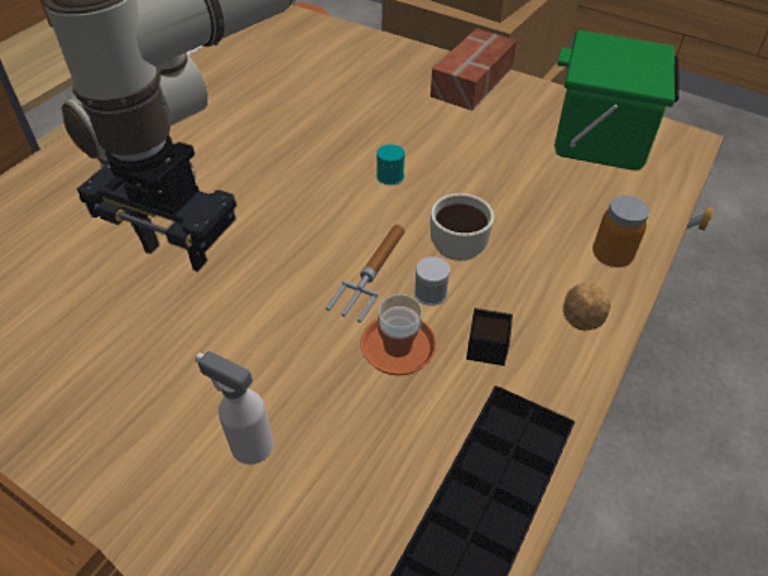

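The fork matches its predicted outline in both views, about 11 cm from the tin and parallel to the row. The stack is level and the bystanders are unmoved, so I'm handing in.

```bash
python3 -c "
from station import *
print(finish_job())"
```

```text
the job is handed in; nothing more can be done
None
```

I did the job in the order asked and handed it in at about 30 s on the robot's clock. `finish_job()` gives no verdict, so the results below are from my own camera checks.

- **Pot and dish:** The pot stands in the saucer, centred to about 1 mm. The glass dish sits level and right way up on its rim, also centred to about 1 mm.
- **Tin:** The steel tin stands in line between the saucer and the planter. One camera puts it about 1 mm off midway, on the planter's side; the other shows nothing clearly off.
- **Fork:** It lies flat on the robot's side of the row, parallel to it within about 1°. Its mid-length is about 11 cm in front of the tin, to about 2–3 mm. The tines point to the saucer's end and the handle to the planter's end.
- **Left alone:** The spray bottle, black pot and teal tin look unmoved. The gripper was clear of everything when I handed in. The wrist forces I read between moves stayed under 3 N.

**Disagreement:** the two cameras differ by 2–7 mm in x and up to 4 mm in y (most for the planter), so I averaged them and checked against where the jaws closed. No check failed.

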